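Open the magazine case and fill its empty nest

ROBOT

A 7-joint arm with a two-finger parallel gripper is mounted at the origin on the work surface; the furniture and walls round the work are solid. World frame = base frame: x ahead of the robot, y to its left, z up, the work surface at z = 0. Lengths are in m, angles in rad, forces in N, time in s.
With the tool pointing down it reaches from about 0.4 to 0.85 m from the base axis. Payload 6.9 kg.
Tool frame: the origin (TCP) lies midway between the tips of the shut fingers; the grasp point (between the pads) lies 19 mm behind it (pinch_z is the distance from the TCP to the grasp point, in m); z points along the fingers, y is the line along which they close (so a half turn about z gives the same grasp; the last joint's range is limited). The gripper opens to 85 mm and grips with 20 to 120 N. Pads are 22 mm wide; open, the fingers measure 114 mm over their backs; the gripper's body (76 mm by 85 mm) begins 54 mm behind the grasp point. The pads swing forward as they close: fully open they stand 13 mm farther back than shut.
Start: joints at [-1.058, 0.507, -0.238, 1.5, 0.126, 1.149, -0.155], TCP at [0.248, 0.574, 0.231] pointing down, gripper open.
Joint ranges: [-3.08, 3.08], [-0.24, 2.05], [-1.43, 1.35], [0, 2.5], [-1.52, 4.66], [0.17, 1.96], [-2.89, 2.89]. Speed limits (rad/s): [2.39, 2.39, 3.14, 3.14, 3.14, 3.14, 3.14].

INTERFACE

Orientations are given as [roll, pitch, yaw] about the fixed x, y, z axes, in that order (R = Rz(yaw) Ry(pitch) Rx(roll)).
In Python, from rig import get_obs, get_image, hand_in, pinch_z gives the robot as it stands.
- The arm moves only by the tool carry_out, never from a script. Its argument "plan" is a list of rows, each a list of 3 entries, a list of its own where there are three numbers: the opening in per cent of the stroke, from 0 (shut) to 100 (fully open), then the shift along the tool's x, y, z in cm, then the turn, a rotation vector about the tool's x, y, z in degrees. A call has 1 to 8 rows; each row shifts and turns the commanded pose from where the row before left it, along the tool's axes as they then stand; what a row does not reach is not made up. A row lasts 1/10 s, in which the tool goes at most 50 mm and 8.59 degrees, less where a joint would pass 70% of its speed; a pose out of reach is approached as far as the arm can. A call with a gripper value outside its range is refused whole. The fingers move at their own pace and stop on an object; the grip force is fixed at half the most. Time passes only in rows, so rows that do not move let the fingers close. It gives the time, the measured TCP pose, the force, the opening and the grip force at its end, in the units of the state.
- get_obs(): the state, without advancing time (a new reading comes with each control period).
- get_image(name): name is "side" or "top"; returns a dict with "color" (384x512x3 uint8, red, green, blue), "fx", "fy", "cx", "cy" (pixels), "rvec" (rotation vector, rad) and "tvec" (3), from world to camera coordinates, as OpenCV has them. Camera axes: x right, y down, z forward; pixel columns grow to the right and rows downward; lengths in m; the calibration is good to about 2 mm. A picture is of the moment at which its call begins. There is no depth.
- hand_in(): hands the job in; it is judged then, once.
The state is a dict: "clock": time; "joints": joint angles; "qvel": joint speeds; "joint_efforts": joint torques, N m; "eef_pos": TCP position; "eef_rot": TCP orientation; "force": force on the tool from outside, world axes, zero at the start; "ft_torque": the same for the moment, N m; "width": finger opening in m; "finger_force": force on a finger pad.
Only numpy, scipy, OpenCV 4.12 (cv2) and the standard library are available. Lean on these libraries where they do the work, as an engineer would, in place of code of your own. Each camera call takes 0.05 s, during which the arm holds its last target. There are 200 camera calls.

TASK

Swing the lid of the magazine case up and back past its balance point so that it stays open on its rests by itself. Then take the spare strip magazine from the small mat and set it down flat in the one empty nest of the case, lengthwise like its neighbours; keep it upright all the way and do not drop it. At the end all three nests are filled and the lid is still open; the strip carrier and the dial gauge lying near the case stay where they are.

Things in the scene. Friction and masses are not known exactly. Their poses are not given: they have to be found in the camera images.
- case: fixed grey sheet-metal storage case 116 mm deep (its x), 284 mm wide (its y), walls 4 mm thick and 72 mm high, with an aluminium lid hinged along its +x top edge; its long front, with the lip, faces its own -x, which points to the right and towards the robot (case yaw 0.8 to 1.15 rad). Origin at the centre of its underside on the table, z up. Two bracket arms with rubber buffers stand behind it for the open lid to rest on
- lid (a joint): lid angle in rad: 0 shut, grows as it opens, 1.9 (109 deg) resting on the buffers. No latch and no spring: let go below about 1.5 rad it falls shut, past about 1.65 rad it falls back onto the buffers by itself. The lid weighs 0.32 kg, needs about 2 N at the lip; it is a 3 mm sheet, 288 mm wide, flat underneath
- lid_lip (a point): mid-length of the lid's rolled front edge (round, 8 mm across), 142 mm from the hinge axis, 75 mm above the table when shut. The lip overhangs the case's front wall by 22 mm along the whole width (so free space lies beneath it down to the table): it is lifted from below by a finger that slants in under it from the front
- lid_hinge (a point): middle of the hinge axis, fixed in the case at case x = +62 mm, 74 mm above the table; the axis runs along case y. The lid's underside lies in the plane through this axis
- nest_near (a point): +y (nearest the robot) nest: centre of its floor, 3 mm above the table. Each nest is 98 mm (case x) by 62 mm (case y) between black rails 6 mm wide that rise 8 mm above its floor; a magazine stands in it lengthwise along case x with 6 mm play all round. Nest centres are 82 mm apart. Exactly one nest is empty at the start
- nest_middle (a point): middle nest, like nest_near; the inner faces of the case's front and back walls lie 54 mm from every nest centre
- nest_far (a point): -y (far) nest, like nest_near; the inner faces of the case's end walls lie 56 mm beyond the centres of the outer nests
- mat: black rubber mat 120 x 80 x 3 mm, fixed on the table before the right-hand end of the case, on which the spare magazine stands; origin at the centre of its underside
- magazine_1: slotted strip magazine, a pale box 85 mm long (its x), 50 mm wide (its y), 55 mm high, 0.19 kg, both x-ends open, side walls solid and good to grip across the 50 mm; origin at the centre of its underside, z up. The three magazines are alike: two stand in nests of the case, one (the spare, any of the three) on the mat
- magazine_2: as magazine_1
- magazine_3: as magazine_1
- strip_carrier: metal lead strip carrier with a black tab, 38 x 90 x 9 mm, loose on the table before the case; a bystander, leave it where it lies
- gauge: dial gauge on its back, 91 x 62 x 17 mm, loose behind the case; a bystander, leave it where it lies
Not all that is in view belongs to the job. What is shaped like the magazine_3 but pink is not meant.

How it is judged:
On the way:
1. the lid rests open on its buffers by itself, untouched by the robot (value of joint lid above 1.8 rad and contact force between each of the arm, the fingers and case below 0.1 N), for 0.3 s.
At the end, for the whole second after the job is handed in: the lid stands open against its buffers (beyond 1.8 rad); each of the three nests holds a magazine that stands flat on the nest's floor (underside within 4 mm of it, not up on a rail) with its centre within 13 mm of the nest's; all magazines are at rest (value of joint lid above 1.8 rad and ((horizontal distance between magazine_1 and nest_near below 0.013 m and z of magazine_1 in the frame of case between -0.002 and 0.007 m) or (horizontal distance between magazine_2 and nest_near below 0.013 m and z of magazine_2 in the frame of case between -0.002 and 0.007 m) or (horizontal distance between magazine_3 and nest_near below 0.013 m and z of magazine_3 in the frame of case between -0.002 and 0.007 m)) and ((horizontal distance between magazine_1 and nest_middle below 0.013 m and z of magazine_1 in the frame of case between -0.002 and 0.007 m) or (horizontal distance between magazine_2 and nest_middle below 0.013 m and z of magazine_2 in the frame of case between -0.002 and 0.007 m) or (horizontal distance between magazine_3 and nest_middle below 0.013 m and z of magazine_3 in the frame of case between -0.002 and 0.007 m)) and ((horizontal distance between magazine_1 and nest_far below 0.013 m and z of magazine_1 in the frame of case between -0.002 and 0.007 m) or (horizontal distance between magazine_2 and nest_far below 0.013 m and z of magazine_2 in the frame of case between -0.002 and 0.007 m) or (horizontal distance between magazine_3 and nest_far below 0.013 m and z of magazine_3 in the frame of case between -0.002 and 0.007 m)) and linear speed of each of magazine_1, magazine_2, magazine_3 below 0.03 m/s); the robot touches nothing.
It fails at once if a magazine is tipped by more than 0.6 rad (its strips would slide out) (angle between any of magazine_1, magazine_2, magazine_3's own z axis and vertical above 0.6 rad).
It fails at once if a magazine is dropped or flung (moves faster than 0.7 m/s while no finger holds it) ((linear speed of magazine_1 above 0.7 m/s and contact force between the fingers and magazine_1 below 0.05 N) or (linear speed of magazine_2 above 0.7 m/s and contact force between the fingers and magazine_2 below 0.05 N) or (linear speed of magazine_3 above 0.7 m/s and contact force between the fingers and magazine_3 below 0.05 N)).
It fails at once if the strip carrier or the gauge is moved by more than 40 mm (distance of any of strip_carrier, gauge from where it was at the start of the episode above 0.04 m).
It also fails if it takes over 64 s, if anything falls off the work surface, if the arm or the gripper's body presses on something with over 40 N, if the wrist force passes 120 N, or if a joint passes its speed limit or range.

## Working session

There is one attempt and no reset: what is moved stays moved. The work goes in short steps, Python scripts to look and compute and a tool call to move; the robot and the scene stay as the last step left them, time stands still between calls to the robot, and variables do not carry over. Pictures are saved under pics/ and viewed, at most 10 in all, crops included, and the job is handed in when it is done.

Besides the shell and the picture viewer there is one more tool, called after ">>>" by a JSON object that holds its "fn" and its "kwargs", one argument or row to a line. carry_out: Moves the arm, as the interface text tells. Its arguments: {"type":"object","properties":{"plan":{"type":"array"}},"required":["plan"]}

```bash
mkdir -p pics; ls; python3 - <<'E'
from rig import *
import cv2
o=get_obs();print(o, pinch_z)
for n in("side","top"):
    d=get_image(n);cv2.imwrite(f"pics/{n}0.png",cv2.resize(d["color"][:,:,::-1],(800,600),interpolation=cv2.INTER_CUBIC))
    print(n,d["fx"],d["fy"],d["cx"],d["cy"],d["rvec"],d["tvec"])
E
```

```text
pics
{'clock': 0.0, 'joints': array([-1.05746118,  0.50834143, -0.23751861,  1.50116184,  0.12569956,
        1.1488642 , -0.15479706]), 'qvel': array([-0.00185396,  0.00120346, -0.00067805, -0.00077548, -0.00150245,
        0.00157829,  0.00215135]), 'joint_efforts': array([ 1.37739594e-04, -6.20604873e+01, -2.18686245e+00, -2.49642134e+01,
        1.25027986e-02,  1.21662940e-02, -5.38037045e-05]), 'eef_pos': array([0.24776212, 0.57324272, 0.2304172 ]), 'eef_rot': array([-3.13980720e+00,  3.33553752e-05,  2.73377552e+00]), 'force': array([-1.02998971,  0.09775348, -0.74041364]), 'ft_torque': array([ 0.01653908,  0.01009909, -0.04534551]), 'finger_force': 0.0, 'width': 0.08520432327172835} 0.0187
side 371.90636485699355 371.90636485699355 255.56861307271032 190.38948818001103 [ 0.08753594  2.56431253 -1.75939814] [0.5389387  0.1094191  0.82438597]
top 453.98651563486624 453.98651563486624 254.62791769577848 192.83902198638418 [ 2.18482104 -2.15885751  0.0834564 ] [-0.11993232  0.52273544  1.17550818]
```

View pics/side0.png

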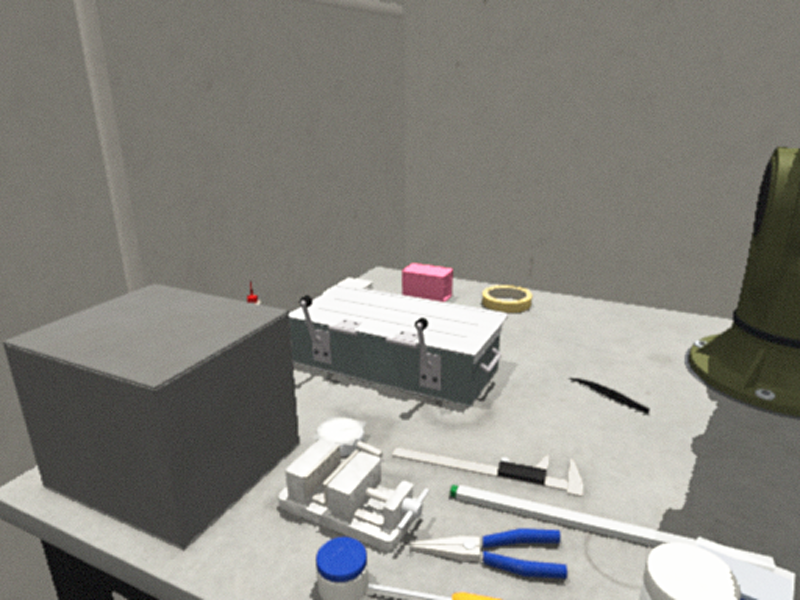

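View pics/top0.png

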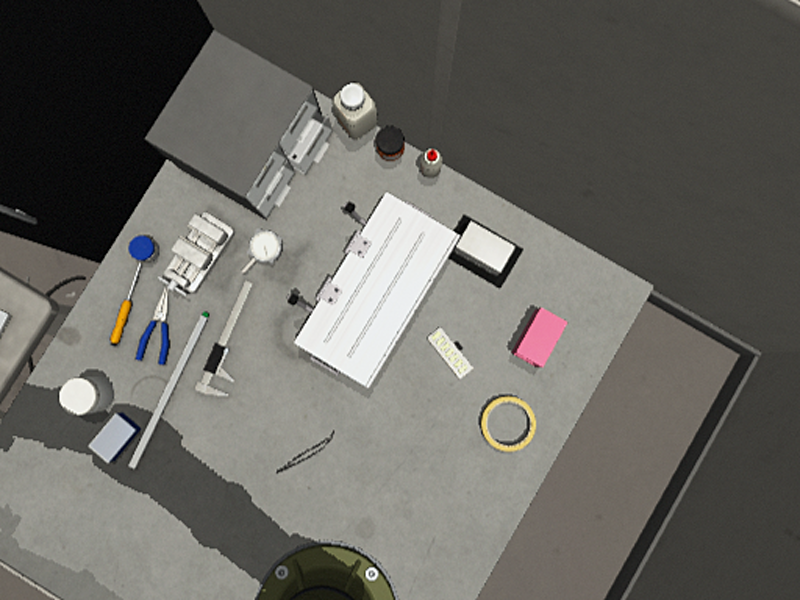

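The top view shows the white lid with corners near (388,194), (459,234), (369,386), (296,344). The hinge and buffers are on the left edge, and the lip is on the right edge.
Candidates for the spare, in top-view pixels: pale box on the black mat (487,247), pink box (540,337), white machine (200,250), grey-blue box (114,437). I choose the pale box on the mat and will check it in a close crop.

```bash
python3 - <<'E'
from rig import *
import cv2
d=get_image("top")["color"][:,:,::-1]
# crop cols 180..340, rows 115..255 scale 5  -> use 160x120 *5
c=d[118:250,184:344]
cv2.imwrite("pics/c1.png",cv2.resize(c,None,fx=4.5,fy=4.5,interpolation=cv2.INTER_CUBIC))
E
```

```text
(no output)
```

View pics/c1.png

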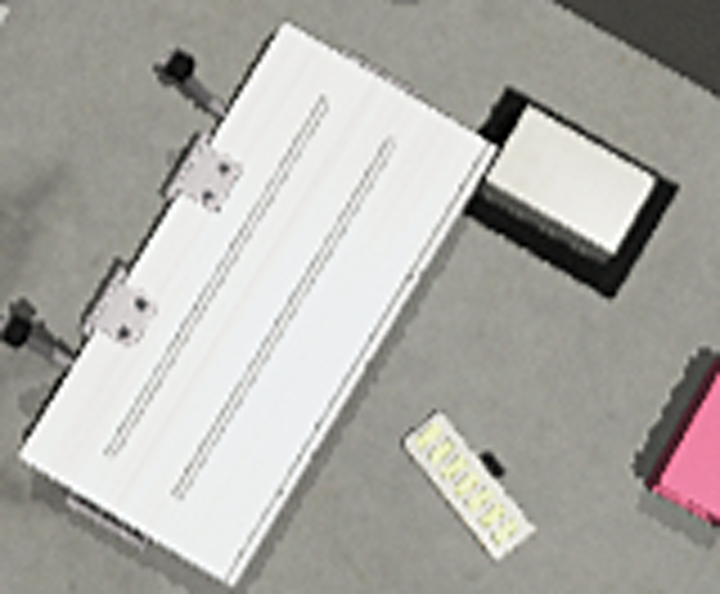

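The pale box has the magazine's shape and size (85 x 50) and stands on the black mat, with crop corners (528,104), (658,178), (616,256), (486,175). The pink box is the decoy. Next I fit the poses.

```bash
cat > h.py <<'E'
import numpy as np, cv2, pickle, os
from rig import *
from scipy.optimize import least_squares
from scipy.spatial.transform import Rotation as Ro
def cam(n):
    d=get_image(n); K=np.array([[d["fx"],0,d["cx"]],[0,d["fy"],d["cy"]],[0,0,1]]); return d["color"],K,np.array(d["rvec"],float),np.array(d["tvec"],float)
def proj(c,P): return cv2.projectPoints(np.asarray(P,float).reshape(-1,1,3),c[2],c[3],c[1],None)[0][:,0]
def w(p,P):
    P=np.asarray(P,float); c,s=np.cos(p[2]),np.sin(p[2])
    return np.c_[p[0]+c*P[:,0]-s*P[:,1],p[1]+s*P[:,0]+c*P[:,1],P[:,2]]
def crop(px,f=4.5,o=(184,118)): return (np.asarray(px,float)+.5)/f-.5+np.array(o)
E
python3 - <<'E'
from h import *
c=cam("top")
px=crop([(287,22),(496,147),(232,585),(22,456)])
def f(q):
    P=[(q[3],-.144,.077),(-.084,-.144,.077),(-.084,.144,.077),(q[3],.144,.077)]
    return (proj(c,w(q,P))-px).ravel()
r=least_squares(f,[.6,-.05,1,.062]);print("case",r.x,r.fun.round(2))
mx=crop([(528,104),(658,178),(616,256),(486,175)])
M=[(.0425,-.025,.058),(-.0425,-.025,.058),(-.0425,.025,.058),(.0425,.025,.058)]
m=least_squares(lambda q:(proj(c,w(q,M))-mx).ravel(),[.6,-.25,1]);print("mag",m.x,m.fun.round(2))
g=crop([(512,86),(678,186),(612,298)])
G=[(.06,-.04,.003),(-.06,-.04,.003),(-.06,.04,.003)]
a=least_squares(lambda q:(proj(c,w(q,G))-g).ravel(),[.6,-.25,1]);print("mat",a.x,a.fun.round(2))
s=least_squares(lambda q:(proj(c,w(q,[(-.019,-.045,.009),(.019,-.045,.009),(-.019,.045,.009),(.019,.045,.009)]))-crop([(500,561),(537,529),(404,441),(437,410)])).ravel(),[.45,-.2,-.7]);print("strip",s.x,s.fun.round(2))
p=r.x
print("nests",w(p,[(0,.082,0),(0,0,0),(0,-.082,0)]).round(4),"lip",w(p,[(-.08,0,.075)]),w(p,[(-.084,-.144,.077),(-.084,.144,.077)]))
E
```

```text
case [ 0.54808554 -0.06760996  1.04065612  0.05373405] [ 0.2  -0.06  0.22 -0.4  -0.09  0.17 -0.32  0.27]
mag [ 0.6147499  -0.25724075  1.04407092] [ 0.41 -0.09  0.06  0.14 -0.39 -0.63 -0.08  0.59]
mat [ 0.61607172 -0.25653086  1.03112898] [-0.64 -0.58  0.63  0.14  0.01  0.42]
strip [ 0.43972202 -0.20278951 -0.86938127] [-1.4   0.9   1.41 -1.18 -1.84  1.24  1.84 -0.97]
nests [[ 0.4773 -0.0261  0.    ]
 [ 0.5481 -0.0676  0.    ]
 [ 0.6188 -0.1091  0.    ]] lip [[ 0.5076332  -0.13662885  0.075     ]] [[ 0.62984459 -0.21289402  0.077     ]
 [ 0.38137657 -0.06726557  0.077     ]]
```

```bash
cat >> h.py <<'E'
CASE=np.array([.5481,-.0676,1.0407])
MAG=np.array([.6150,-.2570,1.0407])
def T(R,p):
    M=np.eye(4);M[:3,:3]=R;M[:3,3]=p;return M
def cur():
    o=get_obs();return T(Ro.from_euler("xyz",o["eef_rot"]).as_matrix(),o["eef_pos"])
def tool(px,py,z,a=90,frame=CASE):
    "tool x = case +x turned, y = case -y; a = deg below horizontal towards case +x"
    c=Ro.from_euler("z",frame[2])*Ro.from_euler("x",np.pi)*Ro.from_euler("y",np.deg2rad(90-a))
    return T(c.as_matrix(),w(frame,[(px,py,z)])[0])
from scipy.linalg import logm,expm
def rows(A,B,vmax=4.5,wmax=8,n=None):
    D=np.linalg.inv(A)@B; L=np.real(logm(D)); 
    wv=np.linalg.norm([L[2,1],L[0,2],L[1,0]])
    n=n or int(np.ceil(max(np.linalg.norm(L[:3,3])*100/vmax,np.rad2deg(wv)/wmax)))
    E=expm(L/n); print(n,"x",(E[:3,3]*100).round(2).tolist(),np.rad2deg(Ro.from_matrix(E[:3,:3]).as_rotvec()).round(2).tolist())
E
python3 - <<'E'
from h import *
A=cur();B=tool(-.15,0,.28);rows(A,B);print(B[:3,3])
C=tool(-.15,0,.16,45);rows(B,C)
E
```

```text
21 x [-4.31, -0.32, -0.23] [-0.0, 0.0, 4.62]
[ 0.47225753 -0.19701376  0.28      ]
6 x [-0.66, 0.0, 1.94] [-0.0, 7.5, 0.0]
```

>>> {"fn": "carry_out", "kwargs": {
  "plan": [
    [0,[-4.3,-0.3,-0.2],[0,0,4.6]],
    [0,[-4.3,-0.3,-0.2],[0,0,4.6]],
    [0,[-4.3,-0.3,-0.2],[0,0,4.6]],
    [0,[-4.3,-0.3,-0.2],[0,0,4.6]],
    [0,[-4.3,-0.3,-0.2],[0,0,4.6]],
    [0,[-4.3,-0.3,-0.2],[0,0,4.6]],
    [0,[-4.3,-0.3,-0.2],[0,0,4.6]]
  ]
}}

```text
clock: 0.9
eef_pos: [0.4733, 0.3763, 0.2451]
eef_rot: [-3.141, 0.0, 2.168]
force: [0.9, 0.9, -0.3]
width: -0.0
finger_force: 0.0
```

>>> {"fn": "carry_out", "kwargs": {
  "plan": [
    [0,[-4.3,-0.3,-0.2],[0,0,4.6]],
    [0,[-4.3,-0.3,-0.2],[0,0,4.6]],
    [0,[-4.3,-0.3,-0.2],[0,0,4.6]],
    [0,[-4.3,-0.3,-0.2],[0,0,4.6]],
    [0,[-4.3,-0.3,-0.2],[0,0,4.6]],
    [0,[-4.3,-0.3,-0.2],[0,0,4.6]],
    [0,[-4.3,-0.3,-0.2],[0,0,4.6]]
  ]
}}

```text
clock: 1.6
eef_pos: [0.5577, 0.0905, 0.2592]
eef_rot: [-3.142, 0.0, 1.606]
force: [1.0, 0.6, 0.2]
width: -0.0
finger_force: 0.0
```

>>> {"fn": "carry_out", "kwargs": {
  "plan": [
    [0,[-4.3,-0.3,-0.2],[0,0,4.6]],
    [0,[-4.3,-0.3,-0.2],[0,0,4.6]],
    [0,[-4.3,-0.3,-0.2],[0,0,4.6]],
    [0,[-4.3,-0.3,-0.2],[0,0,4.6]],
    [0,[-4.3,-0.3,-0.2],[0,0,4.6]],
    [0,[-4.3,-0.3,-0.2],[0,0,4.6]],
    [0,[-4.3,-0.3,-0.2],[0,0,4.6]]
  ]
}}

```text
clock: 2.3
eef_pos: [0.4768, -0.1962, 0.2733]
eef_rot: [3.141, 0.0, 1.044]
force: [0.9, -0.6, -0.8]
width: 0.0005
finger_force: 0.0
```

```bash
python3 - <<'E'
from h import *
o=get_obs();print(o["clock"],o["eef_pos"],o["joints"].round(2),o["width"])
A=cur();rows(A,tool(-.15,0,.17,45))
E
```

```text
2.3 [ 0.47683127 -0.19619672  0.2732868 ] [ 0.09  0.31  0.35  1.72 -0.12  1.13 -0.05] 0.000543922701233844
6 x [-0.62, -0.06, 1.66] [-0.01, 7.5, 0.03]
```

>>> {"fn": "carry_out", "kwargs": {
  "plan": [
    [0,[-0.6,-0.1,1.7],[0,7.5,0]],
    [0,[-0.6,-0.1,1.7],[0,7.5,0]],
    [0,[-0.6,-0.1,1.7],[0,7.5,0]],
    [0,[-0.6,-0.1,1.7],[0,7.5,0]],
    [0,[-0.6,0,1.7],[0,7.5,0]],
    [0,[-0.6,0,1.7],[0,7.5,0]],
    [0,[0,0,0],[0,0,0]]
  ]
}}

```text
clock: 3.0
eef_pos: [0.4708, -0.1958, 0.1632]
eef_rot: [-3.128, -0.788, 1.032]
force: [-0.2, -0.4, -0.2]
width: 0.0002
finger_force: 0.0
```

```bash
python3 - <<'E'
from h import *
o=get_obs();print(o["clock"],o["joints"].round(2))
A=cur();B=tool(-.15,0,.115,45);C=tool(-.0785,0,.046,45)
print((np.linalg.inv(tool(-.15,0,.17,45))@A).round(3))
rows(A,B);rows(B,C)
# arc
Cs=[]
Hx,Hz=.062,.074
L=[C]
for th in np.linspace(0,105,22):
    t=np.deg2rad(th);a=min(45+.45*th,90);ar=np.deg2rad(a)
    d=np.array([np.cos(ar),-np.sin(ar)]);n=np.array([np.sin(ar),np.cos(ar)])
    c=np.array([Hx-.142*np.cos(t),Hz+.001+.142*np.sin(t)])
    p=c+.018*d-.0155*n
    L.append(tool(p[0],0,p[1],a)); print(round(th),end=" ");rows(L[-2],L[-1],n=1)
E
```

```text
3.0 [ 0.77  0.58  0.1   1.94 -0.89  1.15  0.93]
[[ 1.    -0.006  0.002 -0.005]
 [ 0.006  1.    -0.007 -0.002]
 [-0.002  0.007  1.     0.005]
 [ 0.     0.     0.     1.   ]]
2 x [-1.72, 0.11, 1.69] [-0.19, -0.07, -0.18]
3 x [0.06, -0.0, 3.31] [-0.0, 0.0, 0.0]
0 1 x [0.39, -0.0, -0.36] [-0.0, 0.0, 0.0]
5 1 x [0.84, -0.0, -0.9] [0.0, -2.25, 0.0]
10 1 x [0.88, -0.0, -0.85] [-0.0, -2.25, -0.0]
15 1 x [0.92, -0.0, -0.81] [-0.0, -2.25, 0.0]
20 1 x [0.95, 0.0, -0.76] [-0.0, -2.25, -0.0]
25 1 x [0.99, 0.0, -0.71] [-0.0, -2.25, 0.0]
30 1 x [1.02, -0.0, -0.66] [0.0, -2.25, -0.0]
35 1 x [1.04, -0.0, -0.61] [0.0, -2.25, -0.0]
40 1 x [1.07, -0.0, -0.55] [0.0, -2.25, -0.0]
45 1 x [1.09, 0.0, -0.5] [-0.0, -2.25, 0.0]
50 1 x [1.11, -0.0, -0.44] [0.0, -2.25, -0.0]
55 1 x [1.13, -0.0, -0.38] [-0.0, -2.25, 0.0]
60 1 x [1.14, -0.0, -0.33] [0.0, -2.25, -0.0]
65 1 x [1.15, 0.0, -0.27] [-0.0, -2.25, 0.0]
70 1 x [1.16, 0.0, -0.21] [-0.0, -2.25, 0.0]
75 1 x [1.17, 0.0, -0.15] [0.0, -2.25, -0.0]
80 1 x [1.17, 0.0, -0.09] [0.0, -2.25, 0.0]
85 1 x [1.17, 0.0, -0.03] [-0.0, -2.25, -0.0]
90 1 x [1.17, 0.0, 0.03] [0.0, -2.25, 0.0]
95 1 x [1.16, -0.0, 0.09] [-0.0, -2.25, 0.0]
100 1 x [1.15, 0.0, 0.15] [0.0, -2.25, -0.0]
105 1 x [1.21, -0.0, 0.27] [0.0, -0.0, 0.0]
```

>>> {"fn": "carry_out", "kwargs": {
  "plan": [
    [0,[-1.7,0.1,1.7],[0,0,0]],
    [0,[-1.7,0.1,1.7],[0,0,0]],
    [0,[0,0,3.3],[0,0,0]],
    [0,[0,0,3.3],[0,0,0]],
    [0,[0,0,2.5],[0,0,0]],
    [0,[0,0,0.8],[0,0,0]],
    [0,[0,0,0],[0,0,0]]
  ]
}}

```text
clock: 3.7
eef_pos: [0.5108, -0.1341, 0.0497]
eef_rot: [3.14, -0.78, 1.051]
force: [-1.6, -2.1, -1.4]
width: -0.0002
finger_force: 1.5
```

```bash
python3 - <<'E'
from h import *
o=get_obs();print(o["joints"].round(2),o["force"])
rows(cur(),tool(-.0785,0,.046,45),n=1)
c=cam("side")
cv2.imwrite("pics/s1.png",cv2.resize(c[0][150:270,160:340,::-1],None,fx=4.4,fy=4.4,interpolation=cv2.INTER_CUBIC))
E
```

```text
[ 0.69  0.75  0.    2.05 -1.1   0.89  1.14] [-1.60567162 -2.1254148  -1.37232662]
1 x [-0.42, -0.15, 0.1] [-0.32, 0.31, 0.41]
```

View pics/s1.png

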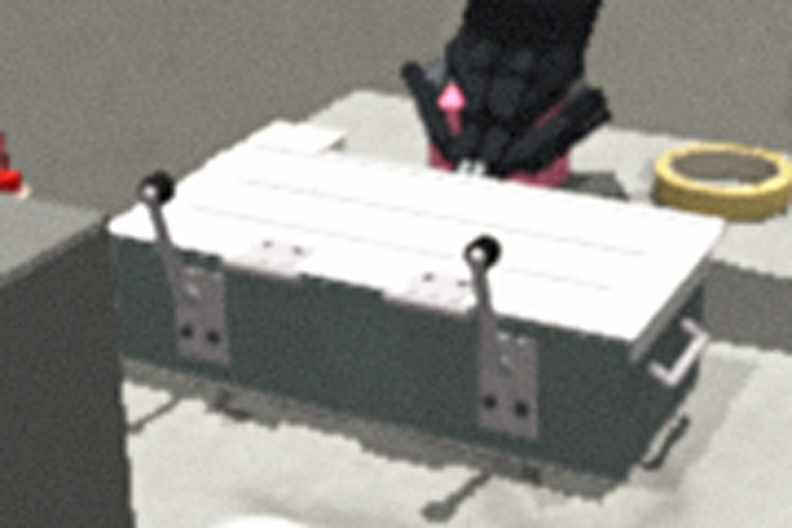

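The fingertips have gone in under the lip at mid-length (about (475,170) in the crop), and there is light contact. I start the lift.

>>> {"fn": "carry_out", "kwargs": {
  "plan": [
    [0,[0.8,0,-0.9],[0,-2.2,0]],
    [0,[0.9,0,-0.9],[0,-2.2,0]],
    [0,[0.9,0,-0.8],[0,-2.2,0]],
    [0,[1.0,0,-0.8],[0,-2.2,0]],
    [0,[1.0,0,-0.7],[0,-2.2,0]],
    [0,[1.0,0,-0.7],[0,-2.2,0]]
  ]
}}

```text
clock: 4.35
eef_pos: [0.517, -0.1226, 0.1241]
eef_rot: [3.138, -0.552, 1.05]
force: [0.2, -1.0, -1.7]
width: 0.0001
finger_force: 0.7
```

```bash
cat > arc.py <<'E'
from h import *
import sys
o=get_obs();print(o["joints"].round(2),o["force"].round(1))
t0,t1,k=map(float,sys.argv[1:4]);L=[cur()]
for th in np.linspace(t0,t1,int(k)):
    t=np.deg2rad(th);a=min(45+.45*th,90);ar=np.deg2rad(a)
    d=np.array([np.cos(ar),-np.sin(ar)]);n=np.array([np.sin(ar),np.cos(ar)])
    c=np.array([.062-.142*np.cos(t),.075+.142*np.sin(t)]);p=c+.018*d-.0155*n
    L.append(tool(p[0],0,p[1],a)); print(round(th),end=" ");rows(L[-2],L[-1],n=1)
E
python3 arc.py 35 70 8
```

```text
[ 0.45  0.53  0.14  2.01 -0.88  0.86  0.73] [ 0.2 -1.  -1.7]
35 1 x [0.83, -0.09, -0.55] [-0.1, -2.38, 0.48]
40 1 x [1.07, -0.0, -0.55] [0.0, -2.25, -0.0]
45 1 x [1.09, 0.0, -0.5] [-0.0, -2.25, 0.0]
50 1 x [1.11, -0.0, -0.44] [0.0, -2.25, -0.0]
55 1 x [1.13, -0.0, -0.38] [-0.0, -2.25, 0.0]
60 1 x [1.14, -0.0, -0.33] [0.0, -2.25, -0.0]
65 1 x [1.15, 0.0, -0.27] [-0.0, -2.25, 0.0]
70 1 x [1.16, 0.0, -0.21] [-0.0, -2.25, 0.0]
```

>>> {"fn": "carry_out", "kwargs": {
  "plan": [
    [0,[0.8,-0.1,-0.6],[0,-2.3,0.5]],
    [0,[1.1,0,-0.6],[0,-2.2,0]],
    [0,[1.1,0,-0.5],[0,-2.2,0]],
    [0,[1.1,0,-0.4],[0,-2.2,0]],
    [0,[1.1,0,-0.4],[0,-2.2,0]],
    [0,[1.1,0,-0.3],[0,-2.3,0]],
    [0,[1.2,0,-0.3],[0,-2.3,0]],
    [0,[1.2,0,-0.2],[0,-2.3,0]]
  ]
}}

```text
clock: 5.15
eef_pos: [0.5493, -0.0655, 0.1888]
eef_rot: [-3.141, -0.24, 1.041]
force: [-0.5, -0.3, -0.8]
width: -0.0005
finger_force: 0.4
```

```bash
python3 arc.py 75 105 7; python3 -c "
from h import *
c=cam('side')
cv2.imwrite('pics/s2.png',cv2.resize(c[0][90:270,150:360,::-1],None,fx=3.2,fy=3.2,interpolation=cv2.INTER_CUBIC))"
```

```text
[-0.02  0.42  0.34  1.84 -0.48  0.9   0.07] [-0.5 -0.3 -0.8]
75 1 x [1.15, -0.0, 0.01] [-0.04, -2.48, -0.01]
80 1 x [1.17, 0.0, -0.09] [0.0, -2.25, 0.0]
85 1 x [1.17, 0.0, -0.03] [-0.0, -2.25, -0.0]
90 1 x [1.17, 0.0, 0.03] [0.0, -2.25, 0.0]
95 1 x [1.16, -0.0, 0.09] [-0.0, -2.25, 0.0]
100 1 x [1.15, 0.0, 0.15] [0.0, -2.25, -0.0]
105 1 x [1.21, -0.0, 0.27] [0.0, -0.0, 0.0]
```

View pics/s2.png

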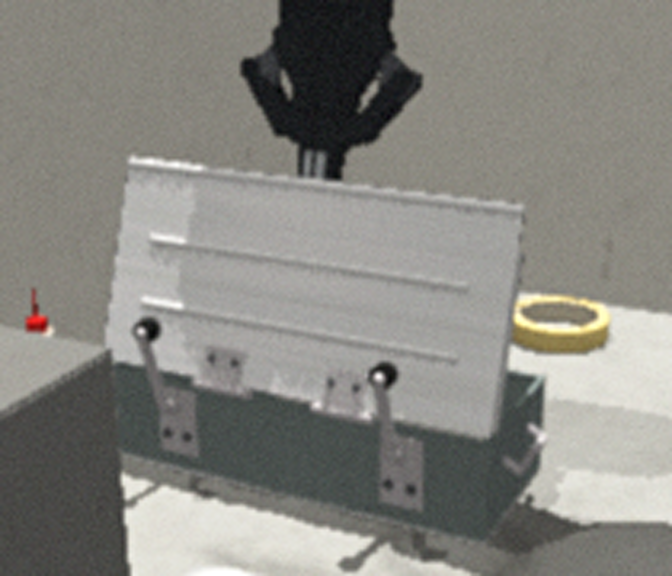

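The lid is at about 70 deg and held by the fingers behind its lip. I keep pushing.

>>> {"fn": "carry_out", "kwargs": {
  "plan": [
    [0,[1.1,0,0],[0,-2.4,0]],
    [0,[1.2,0,-0.1],[0,-2.2,0]],
    [0,[1.2,0,0],[0,-2.2,0]],
    [0,[1.2,0,0],[0,-2.2,0]],
    [0,[1.1,0,0.1],[0,-2.2,0]],
    [0,[1.1,0,0.1],[0,-2.2,0]],
    [0,[0.9,0,0.2],[0,0,0]],
    [0,[0,0,0],[0,0,0]]
  ]
}}

```text
clock: 6.0
eef_pos: [0.5881, 0.0021, 0.1932]
eef_rot: [-3.137, -0.009, 1.043]
force: [-0.4, -0.2, 0.2]
width: 0.0003
finger_force: 0.0
```

>>> {"fn": "carry_out", "kwargs": {
  "plan": [
    [0,[-3,0,0],[0,0,0]],
    [0,[-4,0,-2],[0,0,0]],
    [60,[-4,0,-3],[0,0,0]],
    [100,[-4,0,-3],[0,0,0]]
  ]
}}

```text
clock: 6.4
eef_pos: [0.5098, -0.1324, 0.273]
eef_rot: [-3.137, -0.007, 1.038]
force: [1.2, -0.7, -0.1]
width: 0.0281
finger_force: 0.0
```

```bash
python3 - <<'E'
from h import *
o=get_obs();print(o["clock"],o["eef_pos"],o["eef_rot"],o["joints"].round(2),o["width"])
rows(cur(),tool(0,0,.22,90,MAG))
rows(tool(0,0,.22,90,MAG),tool(0,0,.035,90,MAG))
s=cam("side")[0][90:280,150:360,::-1]
t=cam("top")[0][100:250,170:350,::-1]
f=lambda x,h:cv2.resize(x,(int(x.shape[1]*h/x.shape[0]),h),interpolation=cv2.INTER_CUBIC)
cv2.imwrite("pics/b1.png",np.hstack([f(s,350),f(t,350)]))
E
```

```text
6.4 [ 0.50979203 -0.13238518  0.27299514] [-3.13698903 -0.00744983  1.03839043] [-0.14  0.35  0.5   1.69 -0.19  1.15 -0.12] 0.02810906665739729
4 x [-1.36, 3.85, 1.31] [-0.07, -0.11, -0.03]
5 x [0.0, 0.0, 3.7] [0.0, -0.0, 0.0]
```

View pics/b1.png

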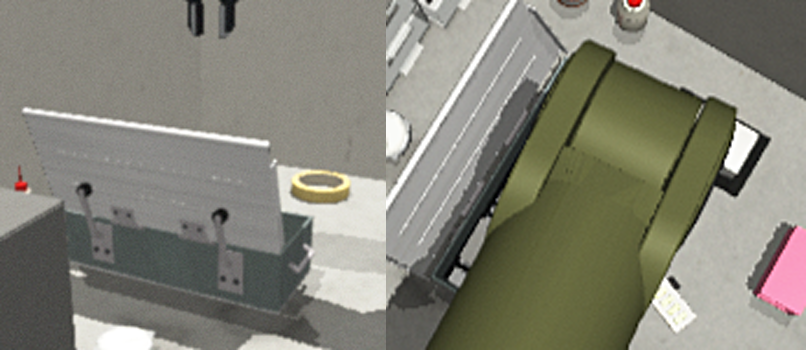

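The lid rests open on both buffers. The near nest looks filled; the arm hides the others. I go to the spare now.

>>> {"fn": "carry_out", "kwargs": {
  "plan": [
    [100,[-1.4,3.8,1.3],[0,0,0]],
    [100,[-1.4,3.8,1.3],[0,0,0]],
    [100,[-1.3,3.9,1.3],[0,0,0]],
    [100,[-1.3,3.9,1.3],[-0.4,-0.4,0]],
    [100,[0,0,4],[0,0,0]],
    [100,[0,0,4],[0,0,0]],
    [100,[0,0,0],[0,0,0]]
  ]
}}

```text
clock: 7.2
eef_pos: [0.6139, -0.2532, 0.1333]
eef_rot: [-3.134, 0.001, 1.038]
force: [0.4, 0.7, -0.6]
width: 0.0851
finger_force: 0.0
```

```bash
python3 - <<'E'
from h import *
o=get_obs();print(o["clock"],o["width"])
rows(cur(),tool(0,0,.13,90,MAG),n=1)
s=cam("side")[0][110:230,190:340,::-1]
t=cam("top")[0][100:250,170:350,::-1]
f=lambda x,h:cv2.resize(x,(int(x.shape[1]*h/x.shape[0]),h),interpolation=cv2.INTER_CUBIC)
cv2.imwrite("pics/b2.png",np.hstack([f(s,300),f(t,350)[:300]]))
E
```

```text
7.2 0.08509839637963709
1 x [-0.27, 0.29, 0.33] [-0.42, 0.04, -0.13]
```

View pics/b2.png

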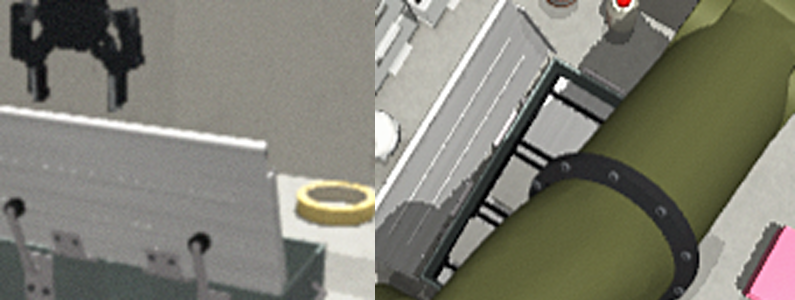

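The gripper is centred over the spare, with the case open. I descend and grip.

>>> {"fn": "carry_out", "kwargs": {
  "plan": [
    [100,[-0.3,0.3,2],[-0.4,0,0]],
    [100,[0,0,3],[0,0,0]],
    [100,[0,0,3],[0,0,0]],
    [100,[0,0,2.3],[0,0,0]],
    [100,[0,0,1],[0,0,0]],
    [100,[0,0,0],[0,0,0]]
  ]
}}

```text
clock: 7.9
eef_pos: [0.62, -0.259, 0.0269]
eef_rot: [3.131, -0.0, 1.04]
force: [-0.4, 0.5, 0.4]
width: 0.0854
finger_force: 0.0
```

```bash
python3 - <<'E'
from h import *
rows(cur(),tool(0,0,.02,90,MAG),n=1)
E
```

```text
1 x [-0.08, -0.54, 0.68] [0.6, -0.02, -0.02]
```

>>> {"fn": "carry_out", "kwargs": {
  "plan": [
    [100,[-0.1,-0.5,0.5],[0.6,0,0]],
    [100,[0,0,0],[0,0,0]],
    [0,[0,0,0],[0,0,0]],
    [0,[0,0,0],[0,0,0]],
    [0,[0,0,0],[0,0,0]],
    [0,[0,0,0],[0,0,0]],
    [0,[0,0,0],[0,0,0]],
    [0,[0,0,0],[0,0,0]]
  ]
}}

```text
clock: 8.7
eef_pos: [0.6151, -0.2573, 0.0216]
eef_rot: [3.141, -0.0, 1.04]
force: [0.9, 1.1, 6.8]
width: 0.0494
finger_force: 63.3
```

```bash
python3 - <<'E'
from h import *
o=get_obs();print(o["joints"].round(2))
rows(cur(),tool(0,0,.02,90,MAG),n=1)
E
```

```text
[ 0.15  0.81  0.38  1.61 -0.39  0.8   0.16]
1 x [0.02, -0.03, 0.16] [0.01, -0.01, -0.02]
```

>>> {"fn": "carry_out", "kwargs": {
  "plan": [
    [0,[0,0,-1],[0,0,0]],
    [0,[0,0,-2],[0,0,0]],
    [0,[0,0,-4],[0,0,0]],
    [0,[0,0,-4],[0,0,0]],
    [0,[-3,0,-4],[0,0,0]],
    [0,[-4,2,0],[0,0,0]],
    [0,[-4,2,0],[0,0,0]],
    [0,[0,0,0],[0,0,0]]
  ]
}}

```text
clock: 9.5
eef_pos: [0.5896, -0.381, 0.1717]
eef_rot: [3.141, 0.007, 1.031]
force: [-0.5, -0.6, -1.7]
width: 0.0493
finger_force: 63.0
```

```bash
python3 - <<'E'
from h import *
c=cam("top");t=c[0][100:250,170:350,::-1]
N=w(CASE,[(0,.082,.058),(0,0,.058),(0,-.082,.058)]);print(proj(c,N)*0+ (proj(c,N)-[170,100])*4+1.5)
cv2.imwrite("pics/t3.png",cv2.resize(t,None,fx=4,fy=4,interpolation=cv2.INTER_CUBIC))
E
```

```text
[[201.41459195 439.40884428]
 [268.09573487 329.94542213]
 [334.12695948 221.54890254]]
```

View pics/t3.png

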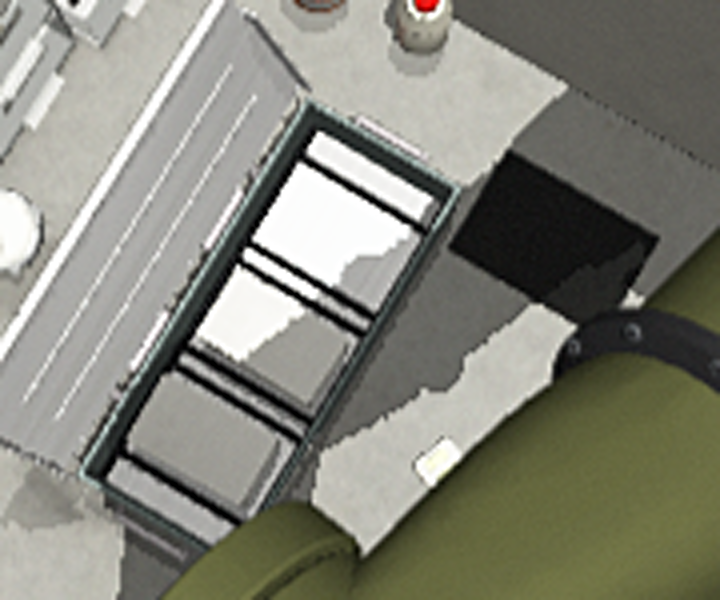

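The far nest is the empty one: a bare floor between rails around (340,238). Magazines stand in the middle nest (275,330) and the near nest (205,440). I refine the case pose from the rim corners and rails.

```bash
python3 - <<'E'
from h import *
c=cam("top")
cr=lambda q:crop(q,4,(170,100))
P=[(.058,-.142,.072),(-.058,-.142,.072),(.058,.142,.072)]
px=cr([(303,101),(460,188),(83,476)])
r=least_squares(lambda q:(proj(c,w(q,P))-px).ravel(),CASE);print(r.x,r.fun.round(2))
toc=lambda u:((u-[170,100])*4+1.5).round(0).tolist()
for p in(CASE,r.x):
    print("far",w(p,[(0,-.082,.003)]),toc(proj(c,w(p,[(.049,-.113,.011),(-.049,-.113,.011),(-.049,-.051,.011),(.049,-.051,.011)]))))
    print("midmag",toc(proj(c,w(p,[(.0425,-.025,.058),(-.0425,-.025,.058),(-.0425,.025,.058),(.0425,.025,.058)]))))
A=cur();rows(A,tool(0,-.082,.20));rows(tool(0,-.082,.20),tool(0,-.082,.0216))
E
```

```text
[ 0.54466684 -0.07060858  1.05877002] [ 0.51 -0.98  0.6  -0.43 -1.1   1.35]
far [[ 0.61884619 -0.10906055  0.003     ]] [[296.0, 157.0], [422.0, 231.0], [374.0, 310.0], [249.0, 235.0]]
midmag [[232.0, 263.0], [345.0, 331.0], [305.0, 397.0], [191.0, 329.0]]
far [[ 0.61615063 -0.11078405  0.003     ]] [[298.0, 162.0], [424.0, 234.0], [378.0, 314.0], [251.0, 241.0]]
midmag [[235.0, 269.0], [350.0, 335.0], [310.0, 402.0], [196.0, 336.0]]
6 x [4.03, -1.86, -0.49] [-0.02, 0.01, -0.03]
4 x [-0.0, 0.0, 4.46] [0.0, -0.0, 0.0]
```

```bash
python3 - <<'E'
from h import *
c=cam("top");f=7;o=np.array([205,122])
t=cv2.resize(c[0][122:207,205:300,::-1],None,fx=f,fy=f,interpolation=cv2.INTER_CUBIC)
for p,col in((CASE,(0,0,255)),(np.array([.5458,-.0696,1.05]),(255,160,0))):
    for Q in([(.049,-.113,.011),(-.049,-.113,.011),(-.049,-.051,.011),(.049,-.051,.011)],[(.058,.142,.072),(.058,-.142,.072),(-.058,-.142,.072),(-.058,.142,.072)]):
        u=((proj(c,w(p,Q))-o+.5)*f-.5).round().astype(int);cv2.polylines(t,[u],True,col,1)
cv2.imwrite("pics/t4.png",t)
E
```

```text
(no output)
```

View pics/t4.png

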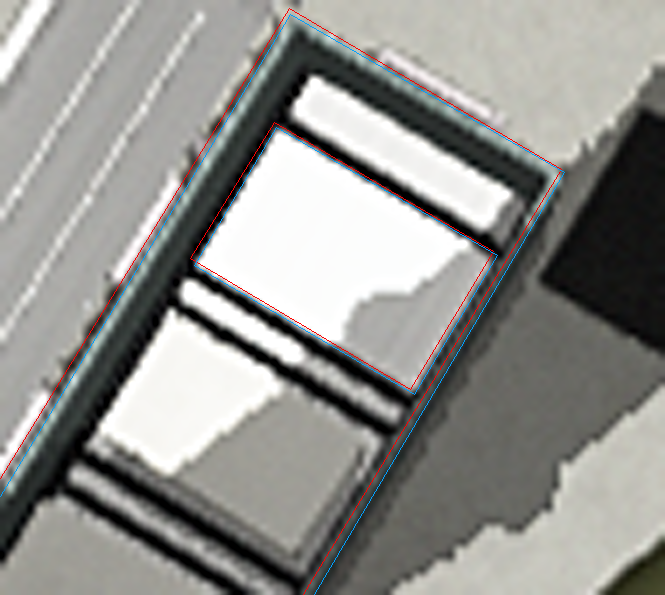

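The overlay matches the nest's rails to about 1 mm. I carry the magazine over it at z 0.20.

```bash
python3 - <<'E'
from h import *
p=np.array([.5458,-.0696,1.05]);B=tool(0,-.082,.20,90,p);B[:3,:3]=tool(0,0,0,90,[0,0,1.045])[:3,:3]
print(B[:3,3]);rows(cur(),B,vmax=3.5);np.save("B.npy",B)
E
```

```text
[ 0.6169287  -0.11040083  0.2       ]
8 x [2.97, -1.4, -0.37] [-0.02, -0.01, -0.04]
```

>>> {"fn": "carry_out", "kwargs": {
  "plan": [
    [0,[1.5,-0.7,-1.3],[0,0,0]],
    [0,[3.2,-1.5,-1.3],[0,0,0]],
    [0,[3.5,-1.7,-0.4],[0,0,0]],
    [0,[3.5,-1.7,0],[0,0,0]],
    [0,[3.5,-1.7,0],[0,0,0]],
    [0,[3.5,-1.7,0],[0,0,0]],
    [0,[3,-1.4,0],[0,0,-0.3]],
    [0,[2,-0.8,0],[0,0,0]]
  ]
}}

```text
clock: 10.45
eef_pos: [0.6172, -0.1041, 0.2019]
eef_rot: [-3.14, -0.003, 1.052]
force: [0.5, 0.1, -2.3]
width: 0.0494
finger_force: 62.9
```

>>> {"fn": "carry_out", "kwargs": {
  "plan": [
    [0,[0,0,0],[0,0,0]],
    [0,[0,0,0],[0,0,0]]
  ]
}}

```text
clock: 10.65
eef_pos: [0.617, -0.1084, 0.2017]
eef_rot: [-3.141, -0.001, 1.05]
force: [0.1, -1.1, -1.4]
width: 0.0491
finger_force: 62.9
```

```bash
python3 - <<'E'
from h import *
o=get_obs();print(o["force"].round(1))
rows(cur(),np.load("B.npy"),n=1)
E
```

```text
[ 0.1 -1.1 -1.4]
1 x [-0.18, 0.09, 0.17] [-0.04, -0.05, 0.27]
```

>>> {"fn": "carry_out", "kwargs": {
  "plan": [
    [0,[-0.2,0.1,2],[0,0,0.2]],
    [0,[0,0,3],[0,0,0]],
    [0,[0,0,3],[0,0,0]],
    [0,[0,0,2.5],[0,0,0]],
    [0,[0,0,2],[0,0,0]],
    [0,[0,0,1],[0,0,0]],
    [0,[0,0,0],[0,0,0]],
    [0,[0,0,0],[0,0,0]]
  ]
}}

```text
clock: 11.45
eef_pos: [0.6171, -0.114, 0.0669]
eef_rot: [3.141, -0.0, 1.042]
force: [1.3, -0.2, -1.1]
width: 0.0494
finger_force: 62.9
```

```bash
python3 - <<'E'
from h import *
o=get_obs();print(o["force"].round(1))
B=np.load("B.npy");B[2,3]=.0216
rows(cur(),B,n=1)
E
```

```text
[ 1.3 -0.2 -1.1]
1 x [0.3, -0.2, 4.53] [0.02, -0.01, -0.2]
```

>>> {"fn": "carry_out", "kwargs": {
  "plan": [
    [0,[0.3,-0.2,1],[0,0,-0.2]],
    [0,[0,0,1],[0,0,0]],
    [0,[0,0,1],[0,0,0]],
    [0,[0,0,0],[0,0,0]],
    [0,[0,0,0],[0,0,0]]
  ]
}}

```text
clock: 11.95
eef_pos: [0.6162, -0.1099, 0.0354]
eef_rot: [-3.14, 0.0, 1.045]
force: [0.1, 0.9, -1.8]
width: 0.0495
finger_force: 62.9
```

```bash
python3 - <<'E'
from h import *
o=get_obs();print(o["force"].round(1))
B=np.load("B.npy");B[2,3]=.0216
rows(cur(),B,n=1)
E
```

```text
[ 0.1  0.9 -1.8]
1 x [-0.0, 0.09, 1.38] [-0.09, 0.03, 0.02]
```

>>> {"fn": "carry_out", "kwargs": {
  "plan": [
    [0,[0,0,0.6],[0,0,0]],
    [0,[0,0,0.4],[0,0,0]],
    [0,[0,0,0.2],[0,0,0]],
    [0,[0,0,0.1],[0,0,0]],
    [0,[0,0,0],[0,0,0]],
    [0,[0,0,0],[0,0,0]]
  ]
}}

```text
clock: 12.55
eef_pos: [0.6165, -0.1099, 0.023]
eef_rot: [-3.141, -0.0, 1.045]
force: [-0.2, -0.2, -2.7]
width: 0.0496
finger_force: 62.9
```

>>> {"fn": "carry_out", "kwargs": {
  "plan": [
    [0,[0,0,0.1],[0,0,0]],
    [0,[0,0,0.1],[0,0,0]],
    [0,[0,0,0],[0,0,0]],
    [0,[0,0,0],[0,0,0]]
  ]
}}

```text
clock: 12.95
eef_pos: [0.6168, -0.11, 0.0218]
eef_rot: [3.141, -0.001, 1.045]
force: [-1.8, 0.5, 5.2]
width: 0.0492
finger_force: 62.7
```

It is seated: the force turned upward at the same height as on the mat. I release with a limited opening because of the neighbour and the end wall.

>>> {"fn": "carry_out", "kwargs": {
  "plan": [
    [64,[0,0,0],[0,0,0]],
    [68,[0,0,0],[0,0,0]],
    [70,[0,0,0],[0,0,0]],
    [70,[0,0,0],[0,0,0]],
    [70,[0,0,0],[0,0,0]]
  ]
}}

```text
clock: 13.45
eef_pos: [0.6135, -0.1079, 0.021]
eef_rot: [-3.135, -0.0, 1.046]
force: [-11.5, 5.6, 7.9]
width: 0.0597
finger_force: 4.6
```

>>> {"fn": "carry_out", "kwargs": {
  "plan": [
    [70,[0,0,-1],[0,0,0]],
    [70,[0,0,-2],[0,0,0]],
    [70,[0,0,-3],[0,0,0]],
    [70,[0,0,-4],[0,0,0]],
    [70,[0,0,-4],[0,0,0]],
    [70,[-3,0,-4],[0,0,0]],
    [70,[-4,2,-2],[0,0,0]],
    [70,[-4,2,0],[0,0,0]]
  ]
}}

```text
clock: 14.25
eef_pos: [0.5977, -0.2269, 0.226]
eef_rot: [3.134, -0.002, 1.047]
force: [0.9, -0.4, -0.3]
width: 0.0597
finger_force: 0.0
```

>>> {"fn": "carry_out", "kwargs": {
  "plan": [
    [70,[-4,2,0],[0,0,0]],
    [70,[-4,2,0],[0,0,0]],
    [70,[-4,2,0],[0,0,0]],
    [70,[-2,1,0],[0,0,0]],
    [70,[0,0,0],[0,0,0]]
  ]
}}

```text
clock: 14.75
eef_pos: [0.5841, -0.3869, 0.2212]
eef_rot: [3.141, 0.004, 1.039]
force: [-0.1, 0.5, 0.9]
width: 0.0595
finger_force: 0.0
```

```bash
python3 - <<'E'
from h import *
c=cam("top");f=4;o=np.array([170,100])
t=cv2.resize(c[0][100:250,170:350,::-1],None,fx=f,fy=f,interpolation=cv2.INTER_CUBIC)
p=np.array([.5458,-.0696,1.045])
Q=np.array([(.0425,-.025,.058),(-.0425,-.025,.058),(-.0425,.025,.058),(.0425,.025,.058)])-[0,.082,0]
u=((proj(c,w(p,Q))-o+.5)*f-.5).round().astype(int);cv2.polylines(t,[u],True,(0,0,255),1)
cv2.imwrite("pics/t5.png",t)
E
```

```text
(no output)
```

View pics/t5.png

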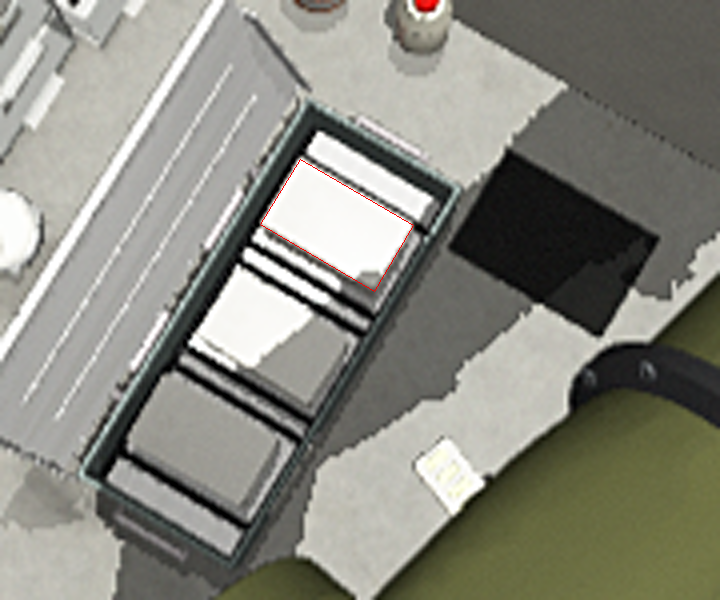

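The far nest now holds the magazine and its top matches the expected flat-seated outline. The lid is open and the arm is clear.

```bash
python3 -c "
from rig import *
print(hand_in())"
```

```text
the job is handed in; nothing more can be done
None
```

I handed the job in at about 15 s on the robot's clock: the lid rests open on its buffers, the spare magazine stands flat in the far nest so all three are filled, and the strip carrier and gauge were not touched. `hand_in()` gave no verdict; this is from the last camera picture, except the gauge, which was last wholly in view before the lid was lifted.

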